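# Clamp a chocolate block in the shaving board

## Robot

A 6-joint arm with a two-finger parallel gripper is mounted at the origin on a cart in front of the work surface, level with it; the furniture and walls round the work are solid. World frame = base frame: x ahead of the robot, y to its left, z up, the work surface at z = 0. Lengths are in mm, angles in rad, forces in N, time in s.
With the tool pointing down it reaches from about 300 to 1000 mm from the base axis. Payload 5.1 kg.
Tool frame: the origin (TCP) lies midway between the tips of the shut fingers; the grasp point (between the pads) lies 19 mm behind it; y points along the fingers, x is the direction in which the jaws open and shut, and the axes are right-handed (so a half turn about y gives the same grasp; the last joint's range is limited). The gripper opens to 95 mm and grips with 3 to 60 N. Pads are 20 mm wide; open, the fingers measure 119 mm over their backs; the gripper's body (75 mm by 180 mm) begins 59 mm behind the grasp point.
Start: joints at [-1.307, 0.124, 1.65, -0, 1.367, -0.083], TCP at [220.896, -611.302, 214.656] pointing down, gripper open.
Joint ranges: [-2.61, 2.61], [-1.02, 2.33], [0.03, 2.71], [-1.35, 4.49], [0.32, 2.68], [-2.91, 2.91]. Speed limits (rad/s): [2.57, 2.57, 3.14, 3.14, 3.14, 3.14].

## Interface

Orientations are given as a 3x3 rotation matrix whose columns are the frame's x, y, z axes.
In Python, from workcell import telemetry, get_image, env gives the robot as it stands. The module is installed in compiled form; this text tells all that it offers.
- The arm moves only by the shell command python3 -m handwheel 'ROWS' [FORCE]. ROWS is JSON, a list of rows, each an object with "travel": the shift along the tool's x, y, z in mm, a list of three; "yaw": the turn about the tool's y in degrees; "claw": the opening in per cent of the stroke, from 0 (shut) to 100 (fully open). A call has 1 to 5 rows; each row is the pose to reach, as a shift and turn from the pose commanded when the call began, along the tool's axes at that moment; what a row does not reach only later rows make up. A row lasts 1/12 s, in which the tool goes at most 41.7 mm and 7.16 degrees, less where a joint would pass 70% of its speed; a pose out of reach is approached as far as the arm can. A call with a gripper value outside its range is refused whole. The fingers move at their own pace and stop on an object; FORCE is the grip in N (left out, the last holds). Time passes only in rows, so rows that repeat a pose let the fingers close. It gives the time, the measured TCP pose, the force and the opening at its end, in the units of the state.
- telemetry.sense(): the state, without advancing time (a new reading comes with each control period).
- get_image(name): name is "scene" or "top" or "wrist"; returns a dict with "image" (480x640x3 uint8, blue, green, red), "K" (3x3 intrinsics, pixels), "R" (3x3) and "t" (3): a world point X has camera coordinates R X + t. Camera axes: x right, y down, z forward; pixel columns grow to the right and rows downward; lengths in mm; the calibration is good to about 2 mm. The wrist camera is an equidistant fisheye: a pixel r from the principal point sees the ray r / f radians off the axis. A picture is of the moment at which its call begins. There is no depth.
- env.job_done(): hands the job in, once; it reports no verdict.
The state is a dict: "time": time; "qpos": joint angles; "qvel": joint speeds; "joint_efforts": joint torques, N m; "position": TCP position; "tool_rot": TCP orientation; "wrist_force": force on the tool from outside, world axes, zero at the start; "wrist_torque": the same for the moment, N m; "width": finger opening in mm.
Only numpy, scipy, OpenCV 4.12 (cv2) and the standard library are available. Lean on these libraries where they do the work, as an engineer would, in place of code of your own. Each camera call takes 0.05 s, during which the arm holds its last target. There are 200 camera calls.

## Task

Get the shaving board ready for making chocolate curls: take the whole chocolate block (the longer one) from the marble slab, seat it flat and square in the board's pocket and let go of it. Then pump the clamp's trigger against its handle, with the fingers, until the sprung pad presses the block firmly against the end stop, but do not pump on and crush it: the pad's spring must not be squeezed right up. Finish holding: keep the trigger squeezed in at the end, move the rod by the trigger alone, and leave the stub and the other things on the worktop where they are.

Things in the scene. Friction and masses are not known exactly. Their poses are not given: they have to be found in the camera images.
- block: the whole chocolate block, moulded in small squares on top: 80 mm long (its y), 56 mm wide (its x), 40 mm high, about 0.23 kg; loose on the marble slab. Origin at the centre of its underside. Either end may face either way
- marble_slab: marble slab, fixed, 160 mm (x) by 260 mm (y), 12 mm thick, right of the board; the block and the stub lie flat on it, about 125 mm apart, either of them at either side. Origin at the centre of its underside
- shaving_board: beech board 116 mm (x) by 376 mm (y) by 14 mm, fixed; x points away from the robot, y to the left. Left half: a dark plate with the pocket (plate top 24 mm above the worktop), an end stop with cork face at the pocket's left end, 66 mm high. Right half: a caulking-gun style ratchet clamp, black housing 60 mm high, pushing to the left (+y). Origin at the centre of the underside
- pocket (a point): centre of the pocket's floor, 14 mm above the worktop; axes as the board's. The pocket is 61 mm (x) by 85 mm (y), 10 mm deep, its upper 3 mm chamfered outward; the block goes in with its length along y and then stands 30 mm out of it
- handle_grip (a point): point in the middle of the clamp's fixed handle where to hold it, 40 mm above the worktop; axes as the board's. Handle and trigger stick out level beyond the board's front edge, toward the robot (-x), with 26 mm of free space under them. Handle: bar along x, 18 mm thick in y, 24 mm high, free from 37 mm in front of this point to 37 mm behind it
- trigger_grip (a point): point in the middle of the trigger where to press it, at the handle's height. The trigger is a bar 14 mm thick, 20 mm high on the handle's left (+y) side, turning about an upright pin 65 mm behind this point (+x). Released, this point is 33 mm left of handle_grip, squeezed fully in 19 mm: a squeeze runs from 49 to 35 mm over handle and trigger
- trigger_pull (a joint): trigger angle: 0 released, 0.22 rad squeezed fully in (stop). A spring returns it when let go. Pressing it takes 3 to 6 N at trigger_grip plus about 0.55 N for every newton at the pad
- trigger: the trigger bar itself; origin on its pin
- rod_travel (a joint): how far the rod is pushed out to the left, m; starts between 0.007 and 0.028. Each full squeeze moves it on by 6 mm (the first by 4 to 8), if the trigger was let out fully to 0 before; the ratchet (3 mm teeth) keeps it from going back by more than 2 mm. The pad meets the block, seated against the end stop, at about 0.035
- push_rod: the steel rod with its saw teeth, 10 x 16 mm, on the board's middle line, 40 mm above the worktop, carrying the pad; moved by the trigger only
- pad: cork-faced steel pad on the rod's front end, 38 mm wide (x), 24 mm high, on a plunger with a coil spring; origin in the middle of its face, which looks left (+y)
- pad_press (a joint): how far the pad's spring is squeezed, m: 0 relaxed, 0.016 right up. It presses with 0.6 N plus 1.2 N per mm; right up it is rigid and crushes the block. Pushing the loose block along takes about 1 mm; after that each full squeeze adds 6 mm, so the first full squeeze that reads over 0.0025 is enough
- stub: a stub of the same chocolate, shaved down to 44 mm long (its y), 56 mm wide (x), 40 mm high, loose on the marble slab; not wanted now. Origin at the centre of its underside
- scraper: bench scraper lying on the worktop left of the board: steel blade 80 x 120 mm, round wooden handle 126 mm long and 22 mm thick along one side. Bystander
- curl_dish: white fluted ramekin, 70 mm wide, 40 mm high, standing left of the board. Bystander
- ramekin_b: white fluted ramekin, 70 mm wide, 40 mm high, standing behind the board's right end. Bystander
- ramekin_c: white fluted ramekin like the other, a little further back. Bystander

How it is judged:
By the outcome, as a careful person would: the job done as asked, in the order asked, and still so for the second after the job is handed in, while the arm keeps its last pose, push and grip.
It also fails if it takes over 64 s, if anything falls off the work surface, if the arm or the gripper's body presses on something with over 40 N, if the wrist force passes 120 N, or if a joint passes its speed limit or range.

## Working session

There is one attempt and no reset: what is moved stays moved. The work goes in short steps, Python scripts to look and compute and a shell command to move; the robot and the scene stay as the last step left them, time stands still between calls to the robot, and variables do not carry over. Pictures are saved under pics/ and viewed, about 8 in all and at most 12, crops included, and the job is handed in when it is done.

```bash
mkdir -p pics
cat > h.py <<'E'
import numpy as np, cv2
from workcell import telemetry, get_image, env
def snap(name, fn):
    d=get_image(name); cv2.imwrite('pics/'+fn+'.png',d['image']); np.savez('pics/'+fn+'.npz',K=d['K'],R=d['R'],t=d['t']); return d
def ray(fn,u,v,z,fish=False):
    c=np.load('pics/'+fn+'.npz');K,R,t=c['K'],c['R'],c['t']
    a=np.array([(u-K[0,2])/K[0,0],(v-K[1,2])/K[1,1]])
    if fish:
        r=np.hypot(*a); d=np.array([*(a/r*np.sin(r)),np.cos(r)]) if r>0 else np.array([0,0,1.])
    else: d=np.array([*a,1.])
    o=-R.T@t; d=R.T@d
    return o+d*(z-o[2])/d[2]
E
python3 - <<'E'
from h import *
np.set_printoptions(precision=3,suppress=True)
for n in('top','scene'): d=snap(n,n+'0'); print(n,d['K'],-d['R'].T@d['t'])
s=telemetry.sense(); print(s['time'],s['tool_rot'],s['width'],s['wrist_force'])
E
```

```text
top [[578.463   0.    313.57 ]
 [  0.    578.463 237.057]
 [  0.      0.      1.   ]] [ 315.555   71.601 1751.537]
scene [[561.727   0.    324.016]
 [  0.    561.727 231.331]
 [  0.      0.      1.   ]] [-161.972 1155.762 1220.616]
0.1 [[ 0.34  -0.001  0.94 ]
 [-0.94   0.002  0.34 ]
 [-0.002 -1.     0.   ]] 95.2649016494115 [ 0.015 -0.103 -0.458]
```

View pics/top0.png

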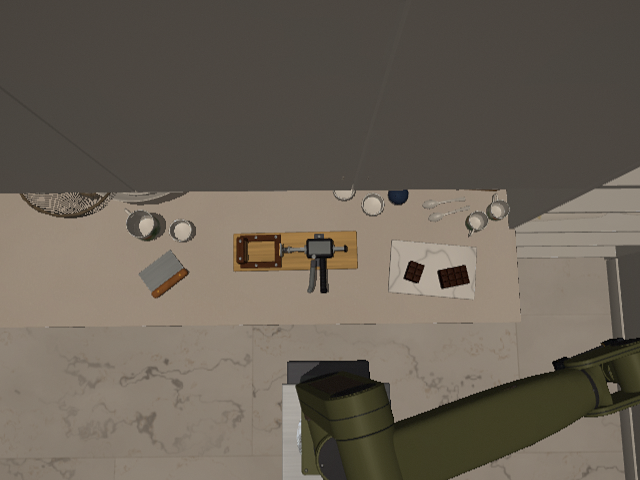

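View pics/scene0.png

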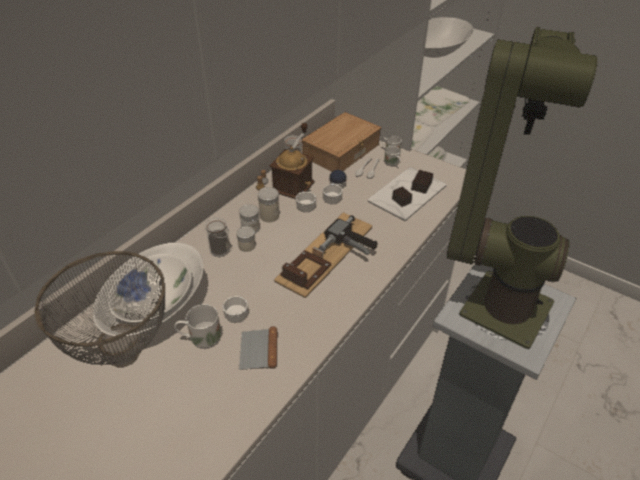

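The top view shows the whole block at about (453,276), the stub at (414,271), the board from 233 to 357 in columns and the handle at (323,275). I'll enlarge it next.

Run:
```python
from h import *
im=cv2.imread('pics/top0.png')
a=cv2.resize(im[225:301,225:365],None,fx=5,fy=5,interpolation=cv2.INTER_CUBIC)[:, :700]
b=cv2.resize(im[237:303,385:485],None,fx=5,fy=5,interpolation=cv2.INTER_CUBIC)[:220*2]
o=np.zeros((600,800,3),np.uint8)
a=cv2.resize(im[227:299,227:362],None,fx=4,fy=4,interpolation=cv2.INTER_CUBIC)
b=cv2.resize(im[237:305,385:482],None,fx=4,fy=4,interpolation=cv2.INTER_CUBIC)
o[:288,:540]=a; o[300:300+272,:388]=b
cv2.imwrite('pics/crop0.png',o)
for n,u,v,z in[('block',453,276,52),('stub',414,271,52),('boardL',234,252,14),('boardR',357,250,14),('hand',323,275,52)]: print(n,ray('top0',u,v,z).round())
```

```text
block [ 462. -348.   52.]
stub [ 478. -234.   52.]
boardL [545. 302.  14.]
boardR [547. -70.  14.]
hand [469.  35.  52.]
```

View pics/crop0.png

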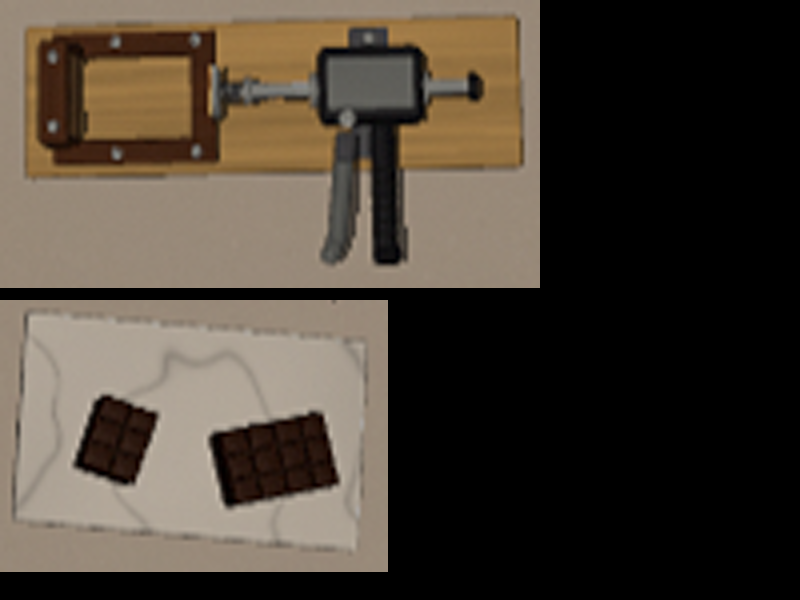

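Run:
```python
from h import *
P=lambda x,y,z,ox,oy: ray('top0',ox+x/4,oy+y/4,z)
b=np.array([P(x,y-300,52,385,237) for x,y in[(219,432),(321,412),(338,484),(232,505)]])
print('block',b.mean(0).round(1),'len',np.linalg.norm(b[0]-b[1]).round(),np.linalg.norm(b[1]-b[2]).round())
l=b[0]+b[3]-b[1]-b[2]; print('y-axis yaw',np.degrees(np.arctan2(-l[0],l[1])))
w=b[0]+b[1]-b[2]-b[3]; print('x-axis yaw',np.degrees(np.arctan2(w[1],w[0])))
B=np.array([P(x,y,14,227,227) for x,y in[(26,28),(517,16),(522,163),(27,177)]])
print('board',B.mean(0).round(1)); l=B[0]+B[3]-B[1]-B[2]; yaw=np.arctan2(-l[0],l[1]);print(np.degrees(yaw),np.linalg.norm(l)/2)
for n,x,y,z in[('pocketR',191,96,14),('stopface edge',84,96,14),('pockTop',140,55,14),('pockbot',140,139,14),('handle end',387,262,52),('handle r',399,220,52),('handle l',374,220,52),('pad',211,92,52),('plateR',216,92,24)]: print(n,P(x,y,z,227,227).round(1))
s=telemetry.sense();R=s['tool_rot'];print('block delta tool',(R.T@(b.mean(0)-s['position'])).round(1), np.degrees(np.arctan2(R[1,0],R[0,0])))
```

```text
block [ 460.7 -352.3   52. ] len 77.0 54.0
y-axis yaw 10.541194992999568
x-axis yaw 9.043007084272565
board [546.2 116.8  14. ]
1.0021301648070673 373.31706923649784
pocketR [546.4 179.1  14. ]
stopface edge [547.2 260.   14. ]
pockTop [578.2 217.8  14. ]
pockbot [514.1 217.5  14. ]
handle end [417.5  33.1  52. ]
handle r [448.1  23.9  52. ]
handle l [448.3  42.3  52. ]
pad [544.2 161.9  52. ]
plateR [548.  159.6  24. ]
block delta tool [-161.2  161.9  313.5] -70.12666768781672
```

```bash
python3 -m handwheel '[{"travel":[-16,8,31],"yaw":-7,"claw":100},{"travel":[-32,16,62],"yaw":-14,"claw":100},{"travel":[-48,24,93],"yaw":-21,"claw":100},{"travel":[-64,32,124],"yaw":-28,"claw":100},{"travel":[-80,40,155],"yaw":-35,"claw":100}]' 30
python3 - <<'E'
from h import *
s=telemetry.sense();R=s['tool_rot'];print(s['qvel'].round(2) if hasattr(s['qvel'],'round') else s['qvel'],(R.T@(np.array([460.7,-352.3,110])-s['position'])).round(1), np.degrees(np.arctan2(R[1,0],R[0,0])))
E
```

```text
time: 0.52
position: [340.1, -481.8, 173.7]
tool_rot: [[0.821, -0.0, 0.571], [-0.571, 0.001, 0.821], [-0.001, -1.0, 0.0]]
wrist_force: [-0.0, -0.5, 1.1]
width: 95.3
[ 0.68 -0.14  0.31  0.   -0.17 -0.79] [ 25.1  63.7 175.2] -34.81519703402884
```

```bash
python3 -m handwheel '[{"travel":[5,10,35],"yaw":-7,"claw":100},{"travel":[10,20,70],"yaw":-14,"claw":100},{"travel":[15,30,105],"yaw":-21,"claw":100},{"travel":[20,40,140],"yaw":-28,"claw":100},{"travel":[25,45,170],"yaw":-35,"claw":100}]'
python3 -m handwheel '[{"travel":[0,0,2],"yaw":-5,"claw":100},{"travel":[0,0,4],"yaw":-10,"claw":100},{"travel":[0,0,4],"yaw":-10,"claw":100},{"travel":[0,0,4],"yaw":-10,"claw":100}]'
python3 - <<'E'
from h import *
np.set_printoptions(precision=3,suppress=True)
s=telemetry.sense();R=s['tool_rot'];print((R.T@(np.array([460.7,-352.3,110])-s['position'])).round(1), np.degrees(np.arctan2(R[1,0],R[0,0])))
d=snap('wrist','w1');print(d['K'],-d['R'].T@d['t'],d['R'])
E
```

```text
time: 0.93
position: [458.1, -356.1, 127.7]
tool_rot: [[1.0, -0.002, -0.004], [0.004, 0.002, 1.0], [-0.002, -1.0, 0.002]]
wrist_force: [-0.2, -0.4, 0.8]
width: 95.2
time: 1.27
position: [457.6, -354.5, 129.3]
tool_rot: [[0.986, -0.0, -0.17], [0.17, 0.0, 0.986], [-0.0, -1.0, 0.0]]
wrist_force: [-0.9, -0.3, -1.3]
width: 94.8
[ 3.4 19.3  1.6] 9.761045703854888
[[371.648   0.    315.139]
 [  0.    371.648 239.767]
 [  0.      0.      1.   ]] [ 444.32  -273.015  299.35 ] [[ 0.985  0.171  0.   ]
 [ 0.163 -0.943  0.289]
 [ 0.05  -0.285 -0.957]]
```

View pics/w1.png

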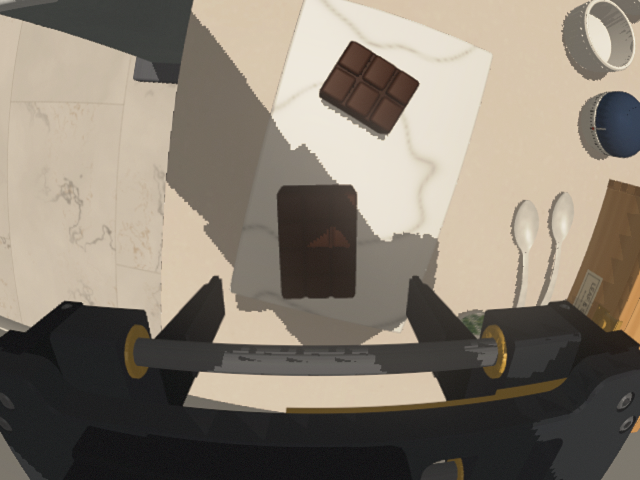

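The block lies at (278–356, 185–298) between the fingers, in shadow. The stub is clear of it at (370,88). I'll brighten a crop to read the edges.

Run:
```python
from h import *
im=cv2.imread('pics/w1.png')[170:315,260:375]
im=cv2.resize((np.clip(im/255.,0,1)**.45*255).astype(np.uint8),None,fx=4,fy=4,interpolation=cv2.INTER_CUBIC)
cv2.imwrite('pics/crop1.png',im)
```

```text
(no output)
```

View pics/crop1.png

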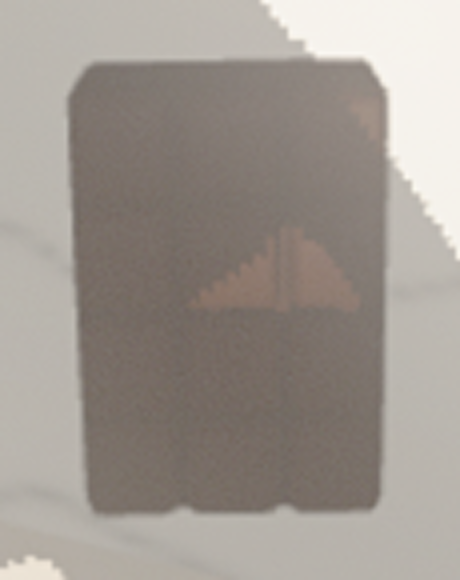

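Run:
```python
from h import *
g=lambda x,y,z: ray('w1',260+x/4,170+y/4,z,True)
b=np.array([g(70,100,52),g(386,98,52),g(380,510,52),g(92,512,52)])
print(b.round(1),b.mean(0).round(1)); 
for i in range(4): print(np.linalg.norm(b[i]-b[i-1]).round(1))
y=b[0]+b[1]-b[2]-b[3]; x=b[1]+b[2]-b[0]-b[3]
print('yaw',np.degrees(np.arctan2(-y[0],y[1])),np.degrees(np.arctan2(x[1],x[0])))
print('bottom near',g(98,62,12).round(1),g(362,60,12).round(1))
s=telemetry.sense();R=s['tool_rot'];c=b.mean(0);c[2]=27;print('delta',(R.T@(c-s['position'])).round(1))
```

```text
[[ 426.6 -319.8   52. ]
 [ 479.2 -310.4   52. ]
 [ 493.7 -385.5   52. ]
 [ 441.4 -394.9   52. ]] [ 460.3 -352.7   52. ]
76.5
53.4
76.6
53.2
yaw 11.019050873935981 10.20260090806467
bottom near [ 428.1 -319.    12. ] [ 478.8 -309.8   12. ]
delta [  3.  102.4   1.6]
```

```bash
python3 -m handwheel '[{"travel":[2,35,1],"yaw":-1,"claw":100},{"travel":[3,65,2],"yaw":-1,"claw":100},{"travel":[3,92,2],"yaw":-1,"claw":100},{"travel":[3,102,2],"yaw":-1,"claw":100},{"travel":[3,102,2],"yaw":-1,"claw":70}]'
python3 -m handwheel '[{"travel":[0,0,0],"yaw":0,"claw":30},{"travel":[0,0,0],"yaw":0,"claw":30},{"travel":[0,0,0],"yaw":0,"claw":30},{"travel":[0,0,0],"yaw":0,"claw":30},{"travel":[0,0,0],"yaw":0,"claw":30}]' 25
```

```text
time: 1.73
position: [458.1, -350.9, 24.3]
tool_rot: [[0.982, -0.005, -0.187], [0.187, 0.004, 0.982], [-0.004, -1.0, 0.005]]
wrist_force: [-0.4, 0.7, -0.2]
width: 92.0
time: 2.15
position: [461.1, -353.0, 29.2]
tool_rot: [[0.982, 0.002, -0.188], [0.188, -0.002, 0.982], [0.001, -1.0, -0.002]]
wrist_force: [-0.4, -0.3, -0.1]
width: 60.1
```

```bash
python3 -m handwheel '[{"travel":[0,0,0],"yaw":0,"claw":30},{"travel":[0,0,0],"yaw":0,"claw":30},{"travel":[0,0,0],"yaw":0,"claw":30}]' 25
python3 -m handwheel '[{"travel":[0,-15,0],"yaw":0,"claw":30},{"travel":[0,-45,0],"yaw":0,"claw":30},{"travel":[0,-75,0],"yaw":0,"claw":30},{"travel":[0,-85,0],"yaw":0,"claw":30},{"travel":[0,-85,0],"yaw":0,"claw":30}]'
python3 - <<'E'
from h import *
s=telemetry.sense();R=s['tool_rot'];print((R.T@(np.array([546.4,219,110])-s['position'])).round(1))
E
```

```text
time: 2.4
position: [460.4, -352.9, 28.8]
tool_rot: [[0.982, -0.0, -0.189], [0.189, -0.001, 0.982], [-0.0, -1.0, -0.001]]
wrist_force: [-2.9, -0.3, 5.6]
width: 55.9
time: 2.82
position: [462.2, -353.6, 115.8]
tool_rot: [[0.982, 0.005, -0.189], [0.189, -0.004, 0.982], [0.004, -1.0, -0.005]]
wrist_force: [-0.2, -0.1, -3.1]
width: 55.8
[190.7   3.9 546.5]
```

```bash
python3 -m handwheel '[{"travel":[10,0,26],"yaw":0,"claw":30},{"travel":[23,0,62],"yaw":0,"claw":30},{"travel":[37,0,99],"yaw":0,"claw":30},{"travel":[51,0,136],"yaw":0,"claw":30},{"travel":[66,0,173],"yaw":0,"claw":30}]'
python3 -m handwheel '[{"travel":[14,0,37],"yaw":0,"claw":30},{"travel":[27,0,72],"yaw":0,"claw":30},{"travel":[40,0,107],"yaw":0,"claw":30},{"travel":[53,0,142],"yaw":0,"claw":30},{"travel":[66,0,173],"yaw":0,"claw":30}]'
python3 -m handwheel '[{"travel":[13,0,34],"yaw":3,"claw":30},{"travel":[25,0,65],"yaw":6,"claw":30},{"travel":[36,0,95],"yaw":10,"claw":30},{"travel":[42,0,113],"yaw":10,"claw":30},{"travel":[42,0,113],"yaw":10,"claw":30}]'
python3 -m handwheel '[{"travel":[0,0,0],"yaw":0,"claw":30},{"travel":[0,0,0],"yaw":0,"claw":30},{"travel":[0,0,0],"yaw":0,"claw":30}]'
python3 - <<'E'
from h import *
snap('wrist','w2')
E
```

```text
time: 3.23
position: [490.9, -167.6, 109.7]
tool_rot: [[0.982, -0.004, -0.187], [0.187, 0.002, 0.982], [-0.003, -1.0, 0.003]]
wrist_force: [1.7, -0.0, -2.4]
width: 55.7
time: 3.65
position: [522.9, 14.9, 109.7]
tool_rot: [[0.982, -0.004, -0.189], [0.189, 0.001, 0.982], [-0.004, -1.0, 0.002]]
wrist_force: [0.4, -0.4, -2.5]
width: 56.2
time: 4.07
position: [543.3, 134.7, 109.8]
tool_rot: [[1.0, -0.004, -0.019], [0.019, 0.001, 1.0], [-0.004, -1.0, 0.001]]
wrist_force: [-0.7, -0.3, -2.1]
width: 56.0
time: 4.32
position: [543.9, 130.3, 111.4]
tool_rot: [[1.0, -0.002, -0.014], [0.014, -0.0, 1.0], [-0.002, -1.0, -0.0]]
wrist_force: [0.1, -0.6, -2.2]
width: 55.8
```

View pics/w2.png

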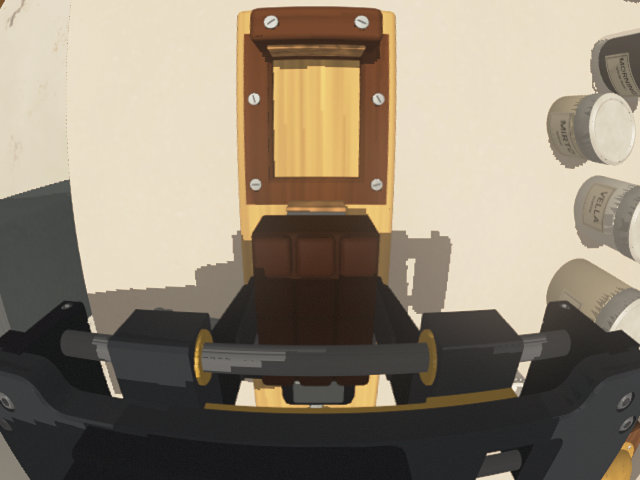

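The pocket floor shows at about (272–360, 58–178), ahead of the held block, whose near top edge is at row ~275. I'll read the pocket from a crop.

Run:
```python
from h import *
im=cv2.imread('pics/w2.png')[38:188,240:400]
cv2.imwrite('pics/crop2.png',cv2.resize(im,None,fx=4,fy=4,interpolation=cv2.INTER_CUBIC))
```

```text
(no output)
```

View pics/crop2.png

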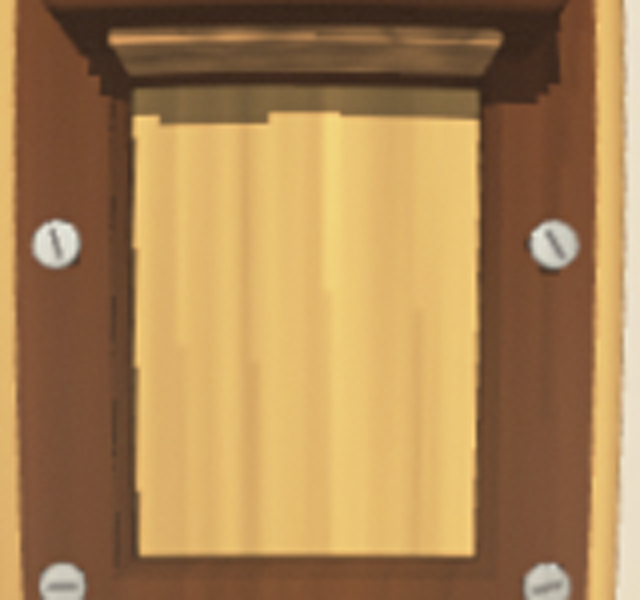

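Run:
```python
from h import *
g=lambda x,y,z: ray('w2',240+x/4,38+y/4,z,True)
b=np.array([g(132,88,14),g(480,88,14),g(475,556,14),g(139,556,14)])
print(b.round(1),b.mean(0).round(1)); 
for i in range(4): print(np.linalg.norm(b[i]-b[i-1]).round(1))
y=b[0]+b[1]-b[2]-b[3]; x=b[1]+b[2]-b[0]-b[3]
print('yaw',np.degrees(np.arctan2(-y[0],y[1])),np.degrees(np.arctan2(x[1],x[0])))
gb=lambda u,v,z: ray('w2',u,v,z,True)
zt=111.4-16.8+40
f=np.array([gb(253,276,zt),gb(379,276,zt)]);print('held block front top',f.round(1))
s=telemetry.sense();R=s['tool_rot'];c=b.mean(0);c[2]=32;print(s['position'],'delta',(R.T@(c-s['position'])).round(1),'tool yaw',np.degrees(np.arctan2(R[1,0],R[0,0])))
```

```text
[[512.7 264.4  14. ]
 [574.2 265.4  14. ]
 [575.4 180.   14. ]
 [514.5 179.1  14. ]] [544.2 222.2  14. ]
85.4
61.5
85.4
60.9
yaw 1.0069602390427264 0.9147853886674115
held block front top [[517.6 151.8 134.6]
 [571.9 152.7 134.6]]
[544.18215064 130.21859987 111.79210653] delta [ 1.4 79.8 92. ] tool yaw 0.7853391695196679
```

Run:
```python
from h import *
gb=lambda u,v,z: ray('w2',u,v,z,True)
print(gb(253,236,134.6),gb(379,236,134.6),gb(265,216,94.6),gb(367,216,94.6))
```

```text
[518.25474133 169.78860249 134.6       ] [570.59378903 170.60369936 134.6       ] [518.00249493 168.91598209  94.6       ] [570.94316619 169.74087683  94.6       ]
```

```bash
python3 -m handwheel '[{"travel":[0,0,25],"yaw":0,"claw":30},{"travel":[1,0,55],"yaw":0,"claw":30},{"travel":[1,10,80],"yaw":0,"claw":30},{"travel":[1,35,92],"yaw":0,"claw":30},{"travel":[1,60,93],"yaw":0,"claw":30}]'
python3 -m handwheel '[{"travel":[0,0,0],"yaw":0,"claw":30},{"travel":[0,0,0],"yaw":0,"claw":30},{"travel":[0,0,0],"yaw":0,"claw":30}]'
python3 - <<'E'
from h import *
s=telemetry.sense();R=s['tool_rot'];print(s['position'],(R.T@(np.array([544.1,222.9,31])-s['position'])).round(1),np.degrees(np.arctan2(R[1,0],R[0,0])))
E
```

```text
time: 4.78
position: [547.0, 225.4, 54.9]
tool_rot: [[1.0, 0.007, -0.016], [0.016, 0.001, 1.0], [0.007, -1.0, 0.0]]
wrist_force: [2.4, -6.1, 8.7]
width: 55.5
time: 5.03
position: [544.4, 223.6, 52.9]
tool_rot: [[1.0, -0.0, -0.014], [0.014, 0.0, 1.0], [-0.0, -1.0, 0.0]]
wrist_force: [0.9, -0.2, -2.5]
width: 56.1
[544.44389788 223.64921854  52.93268831] [-0.4 21.9 -0.7] 0.7987348225859942
```

```bash
python3 -m handwheel '[{"travel":[0,5,-1],"yaw":0,"claw":30},{"travel":[0,11,-1],"yaw":0,"claw":30},{"travel":[0,16,-1],"yaw":0,"claw":30},{"travel":[0,20,-1],"yaw":0,"claw":30},{"travel":[0,21,-1],"yaw":0,"claw":30}]'
python3 -m handwheel '[{"travel":[0,0,0],"yaw":0,"claw":30},{"travel":[0,0,0],"yaw":0,"claw":30}]'
```

```text
time: 5.45
position: [545.7, 224.0, 39.6]
tool_rot: [[1.0, -0.0, -0.014], [0.014, 0.001, 1.0], [-0.0, -1.0, 0.001]]
wrist_force: [-19.7, -5.6, 40.4]
width: 55.5
time: 5.62
position: [545.8, 224.0, 39.6]
tool_rot: [[1.0, 0.0, -0.014], [0.014, 0.001, 1.0], [0.0, -1.0, 0.001]]
wrist_force: [-15.9, -3.9, 34.1]
width: 55.9
```

```bash
python3 -m handwheel '[{"travel":[-1,-7,-1],"yaw":0,"claw":30},{"travel":[-3,-10,-1],"yaw":0,"claw":30},{"travel":[-3,-10,-1],"yaw":0,"claw":30},{"travel":[-3,-10,-1],"yaw":0,"claw":30}]'
python3 -m handwheel '[{"travel":[0,3,0],"yaw":0,"claw":30},{"travel":[0,5,0],"yaw":0,"claw":30},{"travel":[0,7,0],"yaw":0,"claw":30},{"travel":[0,9,0],"yaw":0,"claw":30},{"travel":[0,9,0],"yaw":0,"claw":30}]'
```

```text
time: 5.95
position: [540.9, 222.0, 41.1]
tool_rot: [[1.0, -0.0, -0.015], [0.015, -0.0, 1.0], [-0.0, -1.0, -0.0]]
wrist_force: [0.1, -0.3, -2.7]
width: 56.0
time: 6.37
position: [541.3, 223.0, 38.3]
tool_rot: [[1.0, -0.004, -0.015], [0.015, 0.0, 1.0], [-0.004, -1.0, 0.0]]
wrist_force: [-17.2, -3.8, 34.5]
width: 55.8
```

Run:
```python
from h import *
g=lambda x,y,z: ray('w2',240+x/4,38+y/4,z,True).round(1)
print('cork',g(305,30,66),g(305,75,24),g(305,75,28), 'platewalls',g(112,300,24),g(495,300,24),g(300,572,24))
s=telemetry.sense();print(s['wrist_torque'],s['wrist_force'],s['position'])
im=snap('wrist','w3')['image'][60:420,170:470]
cv2.imwrite('pics/crop3.png',cv2.resize((np.clip(im/255.,0,1)**.6*255).astype(np.uint8),None,fx=1.66,fy=1.66,interpolation=cv2.INTER_CUBIC))
```

```text
cork [543.2 263.1  66. ] [543.2 264.7  24. ] [543.2 263.9  28. ] platewalls [510.9 225.1  24. ] [576.3 226.1  24. ] [543.7 177.8  24. ]
[-0.70231546  3.40807223 -0.18554242] [-17.17118262  -3.8452744   34.47004234] [541.34017022 223.0483741   38.28020435]
```

View pics/crop3.png

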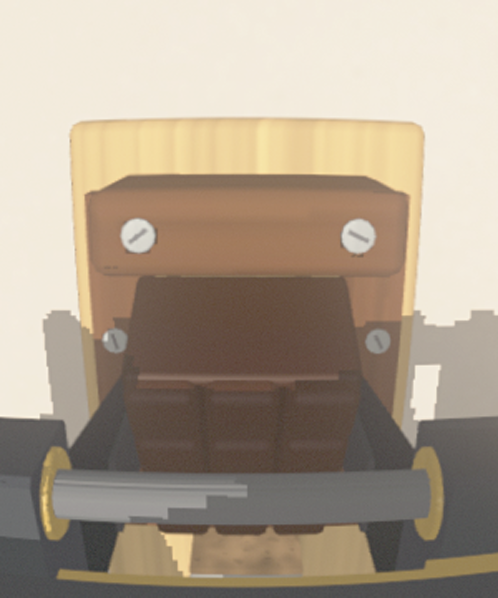

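The picture shows the held block with a large front face, crop rows 277–378, so it seems to have pitched nose-up in the grip: its front edge probably caught the end stop on the way down. I'll fit the tilt before correcting it.

Run:
```python
from h import *
from scipy.optimize import least_squares
c=np.load('pics/w3.npz');K,R,t=c['K'],c['R'],c['t']; print('cam',-R.T@t)
def proj(X):
    p=R@X+t; r=np.hypot(p[0],p[1]); th=np.arctan2(r,p[2]); return np.array([K[0,2]+K[0,0]*th*p[0]/r,K[1,2]+K[1,1]*th*p[1]/r])
px=lambda x,y: np.array([170+x/1.66,60+y/1.66])
obs=[((-28,40,0),px(140,277)),((28,40,0),px(345,277)),((-28,40,40),px(131,378)),((28,40,40),px(358,376)),((-28,-40,40),px(163,532)),((28,-40,40),px(330,532))]
def W(L,q):
    y,z,th,x=q; a=np.radians(1); ct,st=np.cos(th),np.sin(th)
    Y=L[1]*ct-L[2]*st; Z=L[1]*st+L[2]*ct
    return np.array([x+L[0]*np.cos(a)-Y*np.sin(a), y+Y*np.cos(a)+L[0]*np.sin(a), z+Z])
for use in(obs,obs[2:]):
  f=lambda q: np.concatenate([proj(W(L,q))-p for L,p in use])
  r=least_squares(f,[223,22,0.2,541]); print(r.x,np.degrees(r.x[2]),r.fun.round(1))
  for L in[(0,40,0),(0,40,40),(0,-40,0),(0,-40,40)]: print(L,W(L,r.x).round(1))
for X in[(543,264,66),(543,282,66)]: print(proj(np.array(X)), 'crop row',(proj(np.array(X))[1]-60)*1.66)
```

```text
cam [541.27153822 305.67170562 208.36676765]
[2.24445588e+02 2.08397881e+01 4.17503955e-01 5.43079093e+02] 23.921214541059147 [ 4.5 -1.2 -2.4 -1.3 -1.3  0.2  1.5  1.3 -0.5  0.6 -2.2  0.5]
(0, 40, 0) [542.4 261.   37.1]
(0, 40, 40) [542.7 244.8  73.6]
(0, -40, 0) [543.7 187.9   4.6]
(0, -40, 40) [544.  171.7  41.2]
[2.23541540e+02 1.90936979e+01 4.09459782e-01 5.43350394e+02] 23.460317392900638 [ 0.2 -0.6  1.2  0.4  0.2  0.2 -2.1  0. ]
(0, 40, 0) [542.7 260.2  35. ]
(0, 40, 40) [543.  244.3  71.7]
(0, -40, 0) [544.  186.9   3.2]
(0, -40, 40) [544.3 170.9  39.9]
[318.88843541 236.54685014] crop row 293.06777123973677
[319.73149244 191.96407527] crop row 219.06036494811175
```

```bash
python3 -m handwheel '[{"travel":[0,-6,-2],"yaw":0,"claw":30},{"travel":[1,-9,-4],"yaw":0,"claw":30},{"travel":[1,-9,-4],"yaw":0,"claw":30},{"travel":[1,-9,-4],"yaw":0,"claw":30}]' 25
python3 -m handwheel '[{"travel":[0,2,0],"yaw":0,"claw":30},{"travel":[0,4,0],"yaw":0,"claw":30},{"travel":[0,6,0],"yaw":0,"claw":30},{"travel":[0,8,0],"yaw":0,"claw":30},{"travel":[0,8,0],"yaw":0,"claw":30}]' 4
python3 - <<'E'
from h import *
s=telemetry.sense();print(s['wrist_torque'],s['wrist_force'],s['position'])
E
```

```text
time: 6.75
position: [541.8, 217.9, 40.4]
tool_rot: [[1.0, -0.002, -0.015], [0.015, -0.0, 1.0], [-0.002, -1.0, -0.0]]
wrist_force: [-1.1, 0.3, -2.7]
width: 56.0
time: 7.17
position: [542.5, 218.7, 33.5]
tool_rot: [[1.0, 0.0, -0.015], [0.015, 0.001, 1.0], [0.0, -1.0, 0.001]]
wrist_force: [-1.0, 2.7, 1.1]
width: 56.2
[0.29457661 0.07609847 0.01651526] [-1.0158043   2.65998362  1.05608197] [542.4602929  218.74321725  33.47723837]
```

```bash
python3 -m handwheel '[{"travel":[0,1,2],"yaw":0,"claw":30},{"travel":[1,3,3],"yaw":0,"claw":30},{"travel":[1,3,3],"yaw":0,"claw":30},{"travel":[1,3,3],"yaw":0,"claw":30}]' 4
python3 - <<'E'
from h import *
s=telemetry.sense();print(s['wrist_torque'],s['wrist_force'],s['position'])
im=snap('wrist','w4')['image'][60:420,170:470]
cv2.imwrite('pics/crop4.png',cv2.resize((np.clip(im/255.,0,1)**.6*255).astype(np.uint8),None,fx=1.66,fy=1.66,interpolation=cv2.INTER_CUBIC))
E
```

```text
time: 7.5
position: [543.1, 221.2, 30.2]
tool_rot: [[1.0, -0.0, -0.015], [0.015, -0.0, 1.0], [-0.0, -1.0, -0.0]]
wrist_force: [-1.4, 0.9, 0.8]
width: 56.1
[ 0.09814492  0.16751717 -0.01924812] [-1.40411224  0.88468964  0.82952232] [543.14501432 221.17752929  30.24715112]
```

View pics/crop4.png

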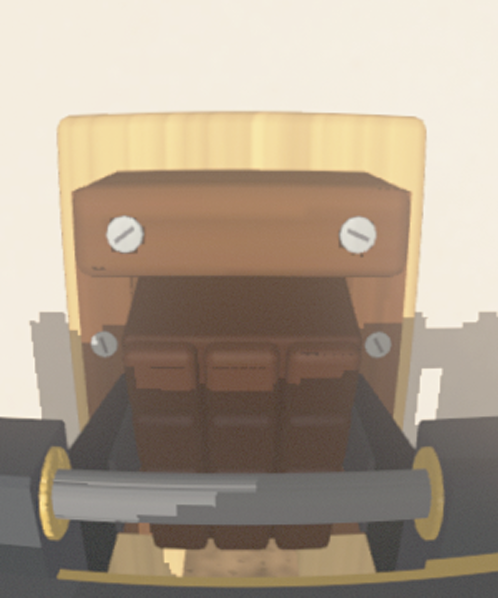

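```bash
cat > fit.py <<'E'
from h import *
from scipy.optimize import least_squares
def fit(fn,pts,x0=(223,14,0.1,543)):
    c=np.load('pics/'+fn+'.npz');K,R,t=c['K'],c['R'],c['t']
    def proj(X):
        p=R@X+t; r=np.hypot(p[0],p[1]); th=np.arctan2(r,p[2]); return np.array([K[0,2]+K[0,0]*th*p[0]/r,K[1,2]+K[1,1]*th*p[1]/r])
    def W(L,q):
        y,z,th,x=q; a=np.radians(1); ct,st=np.cos(th),np.sin(th)
        Y=L[1]*ct-L[2]*st; Z=L[1]*st+L[2]*ct
        return np.array([x+L[0]*np.cos(a)-Y*np.sin(a), y+Y*np.cos(a)+L[0]*np.sin(a), z+Z])
    Ls=[(-28,40,40),(28,40,40),(-28,-40,40),(28,-40,40)]
    r=least_squares(lambda q: np.concatenate([proj(W(L,q))-p for L,p in zip(Ls,pts)]),x0)
    print(r.x.round(2),np.degrees(r.x[2]),r.fun.round(1))
    for L in[(0,40,0),(0,40,40),(0,-40,0),(0,-40,40)]: print(L,W(L,r.x).round(1))
E
python3 - <<'E'
from fit import *
px=lambda x,y: np.array([170+x/1.66,60+y/1.66])
fit('w4',[px(126,347),px(361,343),px(152,550),px(330,548)])
E
```

```text
[2.2195e+02 1.7170e+01 2.3000e-01 5.4427e+02] 13.463456653166435 [-0.9 -1.2 -0.3  1.   1.6 -0.4  0.   0.6]
(0, 40, 0) [543.6 260.8  26.5]
(0, 40, 40) [543.7 251.5  65.4]
(0, -40, 0) [544.9 183.1   7.9]
(0, -40, 40) [545.1 173.7  46.8]
```

```bash
python3 -m handwheel '[{"travel":[0,1,0],"yaw":0,"claw":30},{"travel":[0,2,0],"yaw":0,"claw":30},{"travel":[0,2,0],"yaw":0,"claw":30},{"travel":[0,2,0],"yaw":0,"claw":60},{"travel":[0,2,0],"yaw":0,"claw":64}]' 3
python3 -m handwheel '[{"travel":[0,0,0],"yaw":0,"claw":75},{"travel":[0,0,0],"yaw":0,"claw":75},{"travel":[0,0,0],"yaw":0,"claw":75},{"travel":[0,-10,0],"yaw":0,"claw":80},{"travel":[0,-35,0],"yaw":0,"claw":80}]' 20
python3 -m handwheel '[{"travel":[0,-30,-20],"yaw":0,"claw":80},{"travel":[0,-45,-55],"yaw":0,"claw":80},{"travel":[0,-45,-90],"yaw":0,"claw":80},{"travel":[0,-45,-90],"yaw":0,"claw":80},{"travel":[0,-45,-90],"yaw":0,"claw":80}]' 20
python3 - <<'E'
from h import *
im=snap('wrist','w5')['image'][0:240,200:440]
cv2.imwrite('pics/crop5.png',cv2.resize((np.clip(im/255.,0,1)**.6*255).astype(np.uint8),None,fx=2.5,fy=2.5,interpolation=cv2.INTER_CUBIC))
E
```

```text
time: 7.97
position: [543.6, 221.0, 28.5]
tool_rot: [[1.0, 0.001, -0.015], [0.015, -0.0, 1.0], [0.001, -1.0, -0.0]]
wrist_force: [0.4, 1.1, 0.8]
width: 59.5
time: 8.38
position: [540.3, 220.3, 60.4]
tool_rot: [[1.0, -0.008, -0.015], [0.015, -0.002, 1.0], [-0.008, -1.0, -0.002]]
wrist_force: [-0.0, 0.3, -1.2]
width: 75.0
time: 8.8
position: [545.1, 130.1, 109.8]
tool_rot: [[1.0, 0.002, -0.012], [0.012, 0.0, 1.0], [0.002, -1.0, 0.0]]
wrist_force: [0.5, 1.2, -0.2]
width: 76.1
```

View pics/crop5.png

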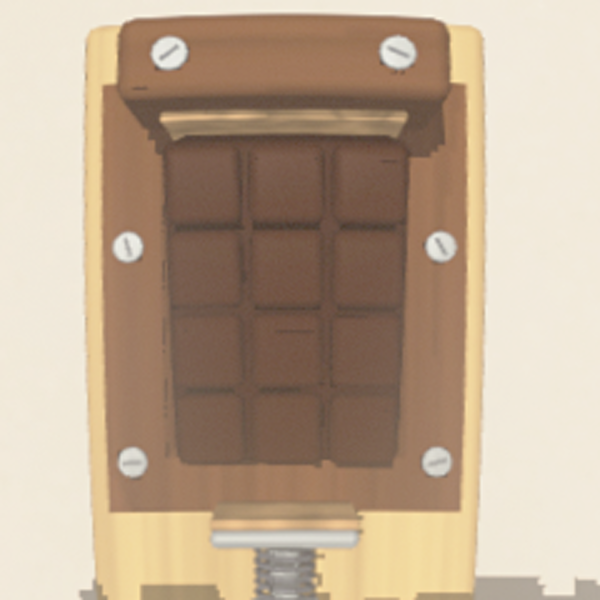

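Run:
```python
from fit import *
px=lambda x,y: np.array([200+x/2.5,y/2.5])
fit('w5',[px(163,140),px(408,142),px(178,464),px(398,466)])
for r in(505,515,530): print(r,ray('w5',*px(287,r),52,True).round(1))
s=telemetry.sense();R=s['tool_rot'];print(s['position'],np.degrees(np.arctan2(R[1,0],R[0,0])))
```

```text
[2.2530e+02 1.7410e+01 1.9000e-01 5.4443e+02] 11.002363725128472 [ 0.2  0.8  0.2 -0.4 -0.8  0.4  0.3 -0.8]
(0, 40, 0) [543.7 264.6  25. ]
(0, 40, 40) [543.9 256.9  64.3]
(0, -40, 0) [545.1 186.    9.8]
(0, -40, 40) [545.3 178.4  49. ]
505 [545.3 168.5  52. ]
515 [545.3 165.9  52. ]
530 [545.4 162.1  52. ]
[544.78757782 131.05790885 109.17395611] 0.7864402818108098
```

The block is still about 11° nose-up, wedged against the cork. I'll press its nose down with the shut fingers.

```bash
python3 -m handwheel '[{"travel":[0,0,30],"yaw":0,"claw":20},{"travel":[0,0,65],"yaw":0,"claw":0},{"travel":[1,0,95],"yaw":0,"claw":0},{"travel":[1,0,112],"yaw":0,"claw":0},{"travel":[1,10,112],"yaw":0,"claw":0}]' 20
python3 -m handwheel '[{"travel":[0,15,0],"yaw":0,"claw":0},{"travel":[0,26,0],"yaw":0,"claw":0},{"travel":[0,30,0],"yaw":0,"claw":0},{"travel":[0,33,0],"yaw":0,"claw":0},{"travel":[0,36,0],"yaw":0,"claw":0}]'
python3 -m handwheel '[{"travel":[0,2,0],"yaw":0,"claw":0},{"travel":[0,4,-1],"yaw":0,"claw":0},{"travel":[0,6,-1],"yaw":0,"claw":0},{"travel":[0,8,-2],"yaw":0,"claw":0},{"travel":[0,8,-2],"yaw":0,"claw":0}]'
```

```text
time: 9.27
position: [544.6, 248.1, 100.3]
tool_rot: [[1.0, 0.003, -0.02], [0.02, 0.002, 1.0], [0.003, -1.0, 0.002]]
wrist_force: [0.0, 0.5, 0.9]
width: 48.0
time: 9.68
position: [543.9, 243.0, 62.1]
tool_rot: [[1.0, -0.001, -0.015], [0.015, -0.0, 1.0], [-0.001, -1.0, -0.0]]
wrist_force: [0.1, 0.2, 0.2]
width: 14.7
time: 10.1
position: [543.9, 241.0, 54.5]
tool_rot: [[1.0, -0.0, -0.015], [0.015, -0.0, 1.0], [-0.0, -1.0, -0.0]]
wrist_force: [0.2, 0.5, -0.7]
width: 0.2
```

```bash
python3 -m handwheel '[{"travel":[0,1,0],"yaw":0,"claw":0},{"travel":[0,2,0],"yaw":0,"claw":0},{"travel":[0,3,0],"yaw":0,"claw":0},{"travel":[0,3,0],"yaw":0,"claw":0}]'
python3 -m handwheel '[{"travel":[0,1,0],"yaw":0,"claw":0},{"travel":[0,2,0],"yaw":0,"claw":0},{"travel":[0,3,0],"yaw":0,"claw":0},{"travel":[0,3,0],"yaw":0,"claw":0}]'
```

```text
time: 10.43
position: [544.2, 241.2, 54.3]
tool_rot: [[1.0, -0.001, -0.015], [0.015, -0.001, 1.0], [-0.001, -1.0, -0.001]]
wrist_force: [-6.4, -3.3, 12.7]
width: 0.2
time: 10.77
position: [544.3, 241.3, 54.2]
tool_rot: [[1.0, -0.002, -0.016], [0.016, -0.001, 1.0], [-0.002, -1.0, -0.001]]
wrist_force: [-13.3, -5.5, 27.3]
width: 0.4
```

```bash
python3 -m handwheel '[{"travel":[0,-12,0],"yaw":0,"claw":0},{"travel":[0,-15,-22],"yaw":0,"claw":0},{"travel":[0,-15,-46],"yaw":0,"claw":0},{"travel":[0,-12,-46],"yaw":0,"claw":0},{"travel":[0,-7,-46],"yaw":0,"claw":0}]'
python3 -m handwheel '[{"travel":[0,2,0],"yaw":0,"claw":0},{"travel":[0,4,0],"yaw":0,"claw":0},{"travel":[0,5,0],"yaw":0,"claw":0},{"travel":[0,5,0],"yaw":0,"claw":0}]'
```

```text
time: 11.18
position: [545.5, 194.9, 56.3]
tool_rot: [[1.0, 0.002, -0.013], [0.013, 0.001, 1.0], [0.002, -1.0, 0.001]]
wrist_force: [-1.3, 0.4, -0.0]
width: 0.4
time: 11.52
position: [544.9, 195.3, 54.2]
tool_rot: [[1.0, -0.002, -0.017], [0.017, -0.003, 1.0], [-0.002, -1.0, -0.003]]
wrist_force: [-9.7, -7.2, 22.3]
width: 0.6
```

The fingers meet a firm top at z = 54.2 at both the nose and the tail, so the block sits flat on the pocket floor (14 + 40). Next is the handle.

```bash
python3 -m handwheel '[{"travel":[0,-20,0],"yaw":0,"claw":0},{"travel":[0,-50,-5],"yaw":7,"claw":20},{"travel":[-10,-75,-20],"yaw":14,"claw":60},{"travel":[-20,-90,-45],"yaw":21,"claw":72},{"travel":[-40,-90,-75],"yaw":28,"claw":72}]' 20
python3 -m handwheel '[{"travel":[0,0,0],"yaw":7,"claw":72},{"travel":[0,0,0],"yaw":14,"claw":72},{"travel":[0,0,0],"yaw":21,"claw":72},{"travel":[0,0,0],"yaw":28,"claw":72},{"travel":[0,0,0],"yaw":35,"claw":72}]'
python3 -m handwheel '[{"travel":[0,0,0],"yaw":7,"claw":72},{"travel":[0,0,0],"yaw":14,"claw":72},{"travel":[0,0,0],"yaw":21,"claw":72},{"travel":[0,0,0],"yaw":27,"claw":72},{"travel":[0,0,0],"yaw":27,"claw":72}]'
python3 - <<'E'
from h import *
s=telemetry.sense();R=s['tool_rot'];print(s['position'],(R.T@(np.array([454,41.6,120])-s['position'])).round(1), np.degrees(np.arctan2(R[1,0],R[0,0])))
E
```

```text
time: 11.93
position: [509.2, 121.1, 145.2]
tool_rot: [[0.889, 0.008, 0.459], [-0.459, 0.002, 0.889], [0.007, -1.0, 0.005]]
wrist_force: [1.3, -1.3, 0.0]
width: 21.4
time: 12.35
position: [505.6, 120.5, 140.1]
tool_rot: [[0.463, -0.001, 0.886], [-0.886, 0.0, 0.463], [-0.001, -1.0, -0.001]]
wrist_force: [0.5, 0.4, -0.6]
width: 55.1
time: 12.77
position: [505.6, 120.6, 140.0]
tool_rot: [[0.015, -0.001, 1.0], [-1.0, 0.0, 0.015], [-0.0, -1.0, -0.001]]
wrist_force: [-0.2, -0.6, -0.7]
width: 68.5
[505.64544072 120.56989991 140.00431722] [ 78.2  20.  -52.8] -89.16855203366973
```

Now I'll go above the handle and look.

```bash
python3 -m handwheel '[{"travel":[20,0,-14],"yaw":0,"claw":72},{"travel":[45,0,-32],"yaw":0,"claw":72},{"travel":[68,8,-47],"yaw":0,"claw":72},{"travel":[78,18,-53],"yaw":0,"claw":72},{"travel":[78,20,-53],"yaw":0,"claw":72}]'
python3 -m handwheel '[{"travel":[0,0,0],"yaw":0,"claw":72},{"travel":[0,0,0],"yaw":0,"claw":72},{"travel":[0,0,0],"yaw":0,"claw":72}]'
python3 - <<'E'
from h import *
s=telemetry.sense();print(s['position'])
im=snap('wrist','w6')['image']
cv2.imwrite('pics/v6.png',cv2.resize(im,(800,600),interpolation=cv2.INTER_CUBIC))
E
```

```text
time: 13.18
position: [452.0, 40.1, 118.4]
tool_rot: [[0.015, -0.003, 1.0], [-1.0, 0.0, 0.015], [-0.0, -1.0, -0.003]]
wrist_force: [-0.4, 0.2, -1.4]
width: 68.4
time: 13.43
position: [454.9, 41.8, 121.1]
tool_rot: [[0.017, 0.001, 1.0], [-1.0, 0.0, 0.017], [-0.0, -1.0, 0.001]]
wrist_force: [0.5, 0.2, -0.6]
width: 68.4
[454.93885618  41.76263836 121.07670445]
```

View pics/v6.png

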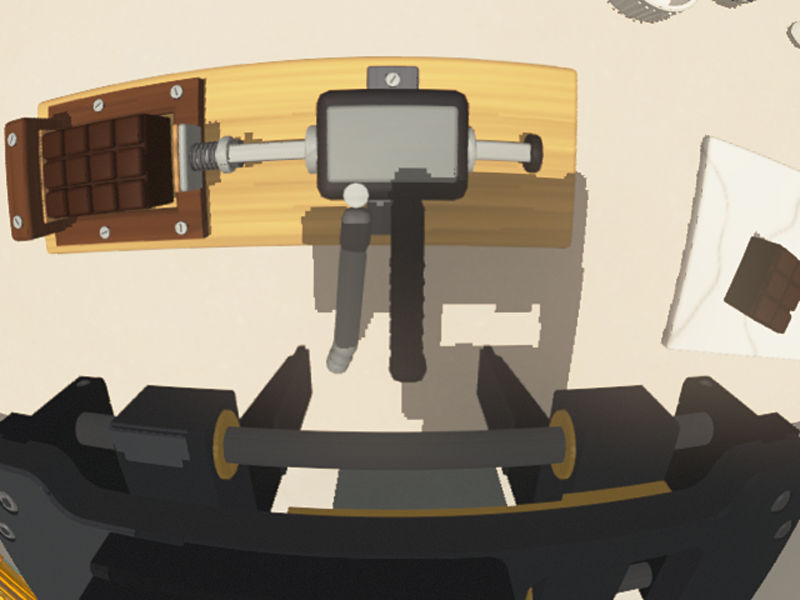

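The view is clear: the block lies square in the pocket at (45–170, 115–215), the pad plate is at (190,158), the rod's end knob at (533,153), the handle at (407,290) and the trigger at (350,290). The fingers straddle both.

Run:
```python
from h import *
g=lambda x,y,z: ray('w6',x/1.25,y/1.25,z,True).round(1)
print('handle',g(390,320,52),g(425,320,52),'end',g(407,378,45))
print('trig',g(336,330,50),g(362,330,50))
print('knob left/right face',g(525,153,40),g(542,153,40),'pad face',g(180,158,52),'plateback',g(201,158,52),'nut',g(229,152,45))
print('block tail top',g(172,160,54), g(170,115,54),g(175,205,54))
```

```text
handle [453.8  44.4  52. ] [454.1  25.3  52. ] end [415.3  33.9  45. ]
trig [446.6  74.4  50. ] [446.9  59.8  50. ]
knob left/right face [546.7 -27.6  40. ] [547.5 -37.5  40. ] pad face [543.9 160.3  52. ] plateback [543.  147.4  52. ] nut [545.5 133.5  45. ]
block tail top [543.1 164.4  54. ] [568.2 165.4  54. ] [518.1 163.5  54. ]
```

```bash
cat > strip.py <<'E'
from h import *
def strip(fn,z=40,x0=520,x1=570,y0=-60,y1=200,s=2):
    c=np.load('pics/'+fn+'.npz');K,R,t=c['K'],c['R'],c['t'];im=cv2.imread('pics/'+fn+'.png')
    # board coords: along y (left->right decreasing y), yaw 1 deg about (546,117)
    a=np.radians(1.0); ys=np.arange(y1,y0,-1/s); xs=np.arange(x1,x0,-1/s)
    Y,X=np.meshgrid(ys-117,xs-546); wx=546+X*np.cos(a)-Y*np.sin(a); wy=117+X*np.sin(a)+Y*np.cos(a)
    p=np.stack([wx,wy,np.full_like(wx,z)],-1)@R.T+t; r=np.hypot(p[...,0],p[...,1]); th=np.arctan2(r,p[...,2])/r
    return cv2.remap(im,(K[0,2]+K[0,0]*th*p[...,0]).astype(np.float32),(K[1,2]+K[1,1]*th*p[...,1]).astype(np.float32),cv2.INTER_CUBIC)
def knob(fn):  # dark knob right of housing, rows around axis -> y range
    S=strip(fn,y0=-60,y1=0).max(2); m=S[46:56].mean(0); d=np.where(m<70)[0]; return (-d/2.+0), m
if __name__=='__main__':
    import sys
    for f in sys.argv[1:]:
        d,m=knob(f); print(f,d.min() if len(d) else None,d.max() if len(d) else None,m[::8].round().astype(int))
E
python3 strip.py w6
python3 -m handwheel '[{"travel":[-1,30,0],"yaw":0,"claw":72},{"travel":[-1,60,0],"yaw":0,"claw":72},{"travel":[-1,85,0],"yaw":0,"claw":72},{"travel":[-1,97,0],"yaw":0,"claw":72},{"travel":[-1,100,0],"yaw":0,"claw":72}]'
python3 -m handwheel '[{"travel":[0,0,0],"yaw":0,"claw":72},{"travel":[0,0,0],"yaw":0,"claw":72},{"travel":[0,0,0],"yaw":0,"claw":72}]'
python3 - <<'E'
from strip import *
snap('wrist','w7');print(telemetry.sense()['position'])
d,m=knob('w7');print(d.min(),d.max(),m[::8].round())
E
```

```text
w6 -36.5 -31.5 [181 202 201 200 200 200 199 199  72  64 228 227 227 228 223]
time: 13.9
position: [452.2, 42.6, 18.0]
tool_rot: [[0.016, -0.005, 1.0], [-1.0, 0.0, 0.016], [-0.0, -1.0, -0.005]]
wrist_force: [-0.6, -0.1, -0.1]
width: 68.7
time: 14.15
position: [455.6, 42.1, 22.3]
tool_rot: [[0.016, 0.003, 1.0], [-1.0, -0.0, 0.016], [0.0, -1.0, 0.003]]
wrist_force: [0.3, 0.5, 0.0]
width: 68.4
[455.54563486  42.05475517  22.31136503]
-39.5 -32.5 [197. 203. 202. 202. 202. 201. 200. 200. 134.  67. 127. 231. 231. 234.
 240.]
```

```bash
python3 -m handwheel '[{"travel":[0,0,0],"yaw":0,"claw":25},{"travel":[0,0,0],"yaw":0,"claw":25},{"travel":[0,0,0],"yaw":0,"claw":25},{"travel":[0,0,0],"yaw":0,"claw":25},{"travel":[0,0,0],"yaw":0,"claw":25}]' 25
python3 -m handwheel '[{"travel":[0,0,0],"yaw":0,"claw":25},{"travel":[0,0,0],"yaw":0,"claw":25},{"travel":[0,0,0],"yaw":0,"claw":25},{"travel":[0,0,0],"yaw":0,"claw":25}]'
python3 - <<'E'
from strip import *
snap('wrist','s1')
d,m=knob('s1');print(d.min(),d.max(),m[40:90:3].round())
E
```

```text
time: 14.62
position: [454.1, 43.7, 21.6]
tool_rot: [[0.014, -0.0, 1.0], [-1.0, 0.004, 0.014], [-0.004, -1.0, -0.0]]
wrist_force: [-4.1, 9.7, 6.5]
width: 40.6
time: 14.95
position: [454.0, 43.9, 21.6]
tool_rot: [[0.015, -0.0, 1.0], [-1.0, 0.004, 0.015], [-0.004, -1.0, -0.0]]
wrist_force: [-3.8, 11.3, 6.0]
width: 35.5
-33.0 -26.5 [201. 201. 201. 202.  99.  64.  69.  65.  61.  76. 234. 232. 232. 232.
 232. 232. 232.]
```

```bash
cat > rep.py <<'E'
import sys
from strip import *
f=sys.argv[1]; snap('wrist',f); s=telemetry.sense()
d,m=knob(f); S=strip(f,y0=110,y1=200); print('knob',d.max(),d.min(),'w',round(s['width'],1),np.round(s['wrist_force'],1),s['time'])
cv2.imwrite('pics/strip_'+f+'.png',S)
E
python3 -m handwheel '[{"travel":[-1,0,0],"yaw":0,"claw":74},{"travel":[-1,0,0],"yaw":0,"claw":74},{"travel":[-1,0,0],"yaw":0,"claw":74},{"travel":[-1,0,0],"yaw":0,"claw":74},{"travel":[-1,0,0],"yaw":0,"claw":74}]'
python3 -m handwheel '[{"travel":[0,0,0],"yaw":0,"claw":74},{"travel":[0,0,0],"yaw":0,"claw":74},{"travel":[0,0,0],"yaw":0,"claw":74},{"travel":[0,0,0],"yaw":0,"claw":25},{"travel":[0,0,0],"yaw":0,"claw":25}]'
python3 -m handwheel '[{"travel":[0,0,0],"yaw":0,"claw":25},{"travel":[0,0,0],"yaw":0,"claw":25},{"travel":[0,0,0],"yaw":0,"claw":25},{"travel":[0,0,0],"yaw":0,"claw":25},{"travel":[0,0,0],"yaw":0,"claw":25}]'
python3 -m handwheel '[{"travel":[0,0,0],"yaw":0,"claw":25},{"travel":[0,0,0],"yaw":0,"claw":25},{"travel":[0,0,0],"yaw":0,"claw":25}]'
python3 rep.py s2
python3 -m handwheel '[{"travel":[0,0,0],"yaw":0,"claw":74},{"travel":[0,0,0],"yaw":0,"claw":74},{"travel":[0,0,0],"yaw":0,"claw":74},{"travel":[0,0,0],"yaw":0,"claw":74},{"travel":[0,0,0],"yaw":0,"claw":74}]'
python3 -m handwheel '[{"travel":[0,0,0],"yaw":0,"claw":74},{"travel":[0,0,0],"yaw":0,"claw":74},{"travel":[0,0,0],"yaw":0,"claw":74},{"travel":[0,0,0],"yaw":0,"claw":25},{"travel":[0,0,0],"yaw":0,"claw":25}]'
python3 -m handwheel '[{"travel":[0,0,0],"yaw":0,"claw":25},{"travel":[0,0,0],"yaw":0,"claw":25},{"travel":[0,0,0],"yaw":0,"claw":25},{"travel":[0,0,0],"yaw":0,"claw":25},{"travel":[0,0,0],"yaw":0,"claw":25}]'
python3 -m handwheel '[{"travel":[0,0,0],"yaw":0,"claw":25},{"travel":[0,0,0],"yaw":0,"claw":25},{"travel":[0,0,0],"yaw":0,"claw":25}]'
python3 rep.py s3
```

```text
time: 15.42
position: [454.4, 42.6, 20.8]
tool_rot: [[0.015, 0.001, 1.0], [-1.0, -0.001, 0.015], [0.001, -1.0, 0.001]]
wrist_force: [1.6, 0.6, -0.0]
width: 63.5
time: 15.83
position: [453.4, 43.3, 20.3]
tool_rot: [[0.015, -0.002, 1.0], [-1.0, 0.001, 0.015], [-0.001, -1.0, -0.002]]
wrist_force: [-2.8, 3.0, 1.4]
width: 62.1
time: 16.25
position: [452.1, 43.8, 20.1]
tool_rot: [[0.016, -0.005, 1.0], [-1.0, 0.001, 0.016], [-0.002, -1.0, -0.005]]
wrist_force: [-4.6, 4.1, 2.0]
width: 35.3
time: 16.5
position: [452.1, 43.8, 20.1]
tool_rot: [[0.016, -0.005, 1.0], [-1.0, 0.002, 0.016], [-0.002, -1.0, -0.005]]
wrist_force: [-5.1, 4.2, 3.6]
width: 35.6
knob -20.0 -27.0 w 35.6 [-4.8  4.2  3. ] 16.55
time: 16.97
position: [454.3, 42.8, 20.6]
tool_rot: [[0.015, 0.001, 1.0], [-1.0, -0.0, 0.015], [0.0, -1.0, 0.001]]
wrist_force: [-0.1, 1.2, -0.8]
width: 63.4
time: 17.38
position: [454.1, 43.3, 20.8]
tool_rot: [[0.015, -0.0, 1.0], [-1.0, 0.001, 0.015], [-0.001, -1.0, -0.0]]
wrist_force: [-1.8, 3.6, 1.9]
width: 61.7
time: 17.8
position: [452.9, 43.8, 20.6]
tool_rot: [[0.016, -0.003, 1.0], [-1.0, 0.002, 0.016], [-0.002, -1.0, -0.003]]
wrist_force: [-3.9, 3.8, 4.8]
width: 35.5
time: 18.05
position: [452.9, 43.9, 20.6]
tool_rot: [[0.016, -0.003, 1.0], [-1.0, 0.002, 0.016], [-0.002, -1.0, -0.003]]
wrist_force: [-5.1, 5.4, 5.0]
width: 36.1
knob -14.0 -20.5 w 35.7 [-4.8  5.1  4.9] 18.1
```

```bash
python3 -m handwheel '[{"travel":[0,0,0],"yaw":0,"claw":74},{"travel":[0,0,0],"yaw":0,"claw":74},{"travel":[0,0,0],"yaw":0,"claw":74},{"travel":[0,0,0],"yaw":0,"claw":74},{"travel":[0,0,0],"yaw":0,"claw":74}]'
python3 -m handwheel '[{"travel":[0,0,0],"yaw":0,"claw":74},{"travel":[0,0,0],"yaw":0,"claw":74},{"travel":[0,0,0],"yaw":0,"claw":74},{"travel":[0,0,0],"yaw":0,"claw":25},{"travel":[0,0,0],"yaw":0,"claw":25}]'
python3 -m handwheel '[{"travel":[0,0,0],"yaw":0,"claw":25},{"travel":[0,0,0],"yaw":0,"claw":25},{"travel":[0,0,0],"yaw":0,"claw":25},{"travel":[0,0,0],"yaw":0,"claw":25},{"travel":[0,0,0],"yaw":0,"claw":25}]'
python3 -m handwheel '[{"travel":[0,0,0],"yaw":0,"claw":25},{"travel":[0,0,0],"yaw":0,"claw":25},{"travel":[0,0,0],"yaw":0,"claw":25}]'
python3 rep.py s4
python3 - <<'E'
from strip import *
o=[]
for f in('w7','s1','s2','s3','s4'):
    o.append(cv2.resize(strip(f,x0=530,x1=566,y0=100,y1=230,s=2),None,fx=3,fy=1.6,interpolation=cv2.INTER_CUBIC)); 
o=np.vstack(o); print(o.shape); cv2.imwrite('pics/stack.png',o[:600])
E
```

```text
time: 18.52
position: [454.5, 42.7, 20.7]
tool_rot: [[0.015, 0.001, 1.0], [-1.0, -0.001, 0.015], [0.001, -1.0, 0.001]]
wrist_force: [0.4, 1.7, -0.3]
width: 64.1
time: 18.93
position: [453.8, 43.3, 20.6]
tool_rot: [[0.015, -0.001, 1.0], [-1.0, 0.001, 0.015], [-0.001, -1.0, -0.001]]
wrist_force: [-2.0, 3.4, 0.8]
width: 61.8
time: 19.35
position: [452.6, 43.8, 20.4]
tool_rot: [[0.016, -0.004, 1.0], [-1.0, 0.002, 0.016], [-0.002, -1.0, -0.004]]
wrist_force: [-5.0, 4.6, 3.6]
width: 35.5
time: 19.6
position: [452.6, 43.8, 20.4]
tool_rot: [[0.016, -0.004, 1.0], [-1.0, 0.002, 0.016], [-0.002, -1.0, -0.004]]
wrist_force: [-5.1, 3.9, 4.1]
width: 35.3
knob -8.0 -14.5 w 35.7 [-5.   4.3  4. ] 19.65
(575, 780, 3)
```

View pics/stack.png

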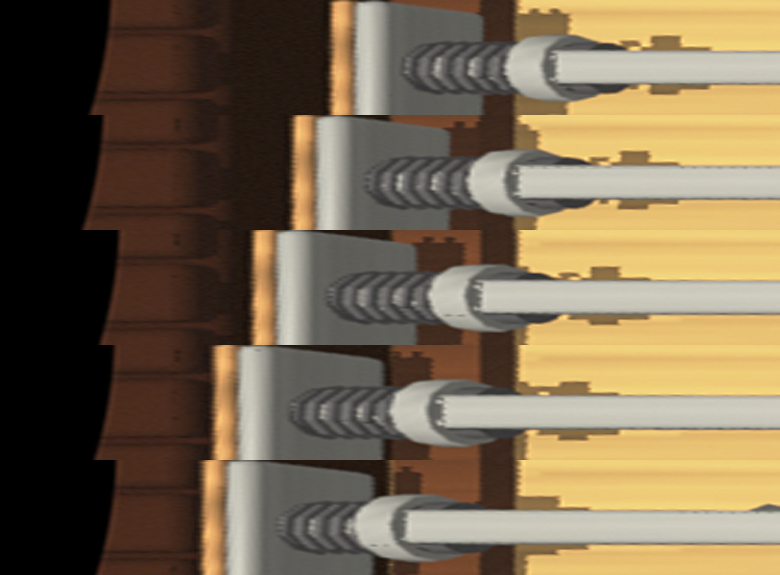

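Run:
```python
from h import *
s=telemetry.sense();print(s['time'],s['width'],s['wrist_force'])
env.job_done()
```

```text
19.65 35.67542600030966 [-5.04874739  4.32681804  3.99420859]
the job is handed in; nothing more can be done
```

The block is seated in the pocket and clamped against the end stop. I handed the job in with the trigger still squeezed in, at 19.7 s of the 64 s.

**Seating:** On the way down the block's front edge seems to have caught the end stop, and it pitched about 24° nose-up in the grip. The wrist force reached about 40 N through the block. I shifted it, loosened the grip so it could turn back while I lowered it, then let go.

**Seating check:** After release, a camera fit still read about 11° of tilt. The touch check disagreed: with the fingers shut, the top was firm at z = 54.2 mm at both ends, which is pocket floor plus block height. I went with the touch check, and a later picture also showed the block flat and square. The pressing that checked it may also have finished seating it.

**Clamp:** I made four full squeezes, letting the trigger out between them. Each moved the rod about 6 mm. On the fourth, the pad moved only about 2 mm and then stopped on the block.

**Final state:**
- **Pad spring:** squeezed about 3.5–4 mm, read from pictures. That is over the 2.5 mm needed and far from the 16 mm limit, so I did not pump again.
- **Trigger:** 35.7 mm over handle and trigger, at about its full-squeeze width of 35 mm, with the 25 N grip command still on.
- **Other things:** I did not touch the stub or the other things on the worktop. I took no final picture of the whole scene to confirm it.

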